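# Turn the varnish brush bristles-up in its caddy

## Robot

A 7-joint arm with a two-finger parallel gripper is mounted at the origin on a cart in front of the work surface, level with it; the furniture and walls round the work are solid. World frame = base frame: x ahead of the robot, y to its left, z up, the work surface at z = 0. Lengths are in m, angles in degrees, forces in N, time in s.
With the tool pointing down it reaches from about 0.35 to 0.9 m from the base axis. Payload 8.1 kg.
Tool frame: the origin (TCP) lies between the finger pads; the fingertips stand 14 mm ahead of it and the grasp point (between the pads) lies 5 mm behind it (env.finger_overhang is the z of the fingertips in the tool frame, in m); z points along the fingers, y is the line along which they close (so a half turn about z gives the same grasp; the last joint's range is limited). The gripper opens to 85 mm and grips with 20 to 120 N. Pads are 22 mm wide; open, the fingers measure 114 mm over their backs; the gripper's body (76 mm by 85 mm) begins 54 mm behind the grasp point. The pads swing forward as they close: fully open they stand 13 mm farther back than shut.
Start: joints at [-82.54, 24.895, 1.432, 90.138, -0.665, 64.973, -4.303], TCP at [0.144, 0.608, 0.245] pointing down, gripper open.
Joint ranges: [-149.89, 149.89], [-25.12, 119.58], [-72.63, 75.52], [4.76, 147.25], [-75.54, 255.54], [6.69, 114.76], [-157.13, 157.13]. Speed limits (degrees/s): [127.2, 127.2, 172.46, 172.46, 180, 180, 180].

## Interface

Orientations are given as a 3x3 rotation matrix whose columns are the frame's x, y, z axes.
In Python, from workcell import monitor, read_camera, camera_info, hand_in, env gives the robot as it stands.
- The arm moves only by the shell command python3 -m creep 'ROWS' [FORCE]. ROWS is JSON, a list that holds one entry, the list of rows, each a list of 7 numbers: the gripper command: -1 is fully open, 1 is shut, values between are in proportion, then the shift along the world's x, y, z in units of 0.1 m (1.0 is 0.1 m), then the turn, a rotation vector about the world's x, y, z in units of 120 degrees (1.0 is 120 degrees). In form: [[[claw, tx, ty, tz, rx, ry, rz], ...]]. A call has 1 to 12 rows; each row is the pose to reach, as a shift and turn from the pose commanded when the call began; what a row does not reach only later rows make up. A row lasts 1/10 s, in which the tool goes at most 50 mm and 8.59 degrees, less where a joint would pass 70% of its speed; a pose out of reach is approached as far as the arm can. A call with a number of a shift or a turn outside -1 to 1 is refused whole. A call with a gripper value outside its range is refused whole. The fingers move at their own pace and stop on an object; FORCE is the grip in N (left out, the last holds). Time passes only in rows, so rows that repeat a pose let the fingers close. It gives the time, the measured TCP pose, the force, the opening and the grip force at its end, in the units of the state.
- monitor.read_state(): the state, without advancing time (a new reading comes with each control period).
- read_camera(name): name is "side" or "top" or "wrist"; returns (picture, depth): 480x640x3 uint8, red, green, blue; 480x640 float32, m along the optical axis (not along the pixel's ray), 0 where there is no reading.
- camera_info(name): a dict with "K" (3x3 intrinsics, pixels), "position" and "rotation" of the camera in the world. Camera axes: x right, y up, looking along -z (the intrinsics and any distortion apply to the point x, -y, -z); pixel columns grow to the right and rows downward; lengths in m; the calibration is good to about 2 mm. A picture is of the moment at which its call begins: read the wrist's pose just before it. camera_info takes no time and is no camera call; for the wrist camera it gives the pose at the moment of the call.
- hand_in(): hands the job in; it is judged then, once.
The state is a dict: "time": time; "joint_pos": joint angles; "joint_vel": joint speeds; "joint_torque": joint torques, N m; "tcp_pos": TCP position; "eef_rot": TCP orientation; "wrist_force": force on the tool from outside, world axes, zero at the start; "ft_torque": the same for the moment, N m; "finger_gap": opening from 0.0 (shut) to 1.0 (fully open); "grasp_force": force on a finger pad.
Only numpy, scipy, OpenCV 4.12 (cv2) and the standard library are available. Lean on these libraries where they do the work, as an engineer would, in place of code of your own. Each camera call takes 0.05 s, during which the arm holds its last target. There are 200 camera calls.

## Task

The larger varnish brush was put away bristles-down in the plywood brush caddy, which ruins its bristles. Draw it out, turn it end for end, and stand it back handle-down in a bay of its own, leaning on the caddy's high back with the bristles up; lower it until the handle's end is on the bay's bottom before you let go. Never grip it by the bristles, and leave the other brush, the sanding block and the wood offcut where they are.

Things in the scene. Friction and masses are not known exactly. Their poses are not given: they have to be found in the camera images.
- brush: larger varnish brush, flat, 200 mm long, about 62 g: wooden handle, steel ferrule, dark bristles. Origin on its centre line 100 mm from either end (about its balance point); z axis from the handle's end to the bristle tips (down at the start), y across the width, x through the thickness. It starts in the left or right bay, leaning about 31 degrees from vertical towards the caddy's high back
- brush_bristles: the bristles of the larger brush, rigid, fixed to it and sharing its origin and axes: a block 35 mm wide and 43 mm long, 13 mm thick at the ferrule and 5 mm at the tip. Not to be gripped
- brush_handle_end (a point): centre of the end of the larger brush's handle. The handle runs from here 125 mm to the ferrule and is 16 mm thick; it is 28 mm wide at 10 to 30 mm from the end, 20 mm at the waist (65 mm) and 38 mm at the ferrule. At the start about 80 mm of it stands out above the caddy's back. Lying flat, the brush does not roll
- brush_ferrule (a point): centre of the larger brush's steel ferrule, 141 mm from the handle's end on the centre line. The ferrule is 40 mm wide, 16 mm thick and 32 mm long (125 to 157 mm from the handle's end); beyond it are the bristles
- brush_bristle_tip (a point): centre of the tip of the larger brush's bristles, 200 mm from the handle's end
- caddy: open plywood brush caddy fixed on the bench, 90 mm front to back, 186 mm wide, boards and floor 9 mm thick, front wall 65 mm high, back 110 mm, sides and dividers sloping between. Origin: centre of the underside; x from the low front to the high back (roughly away from the robot), y towards the left bay, z up. Three bays, each 50 mm wide (y) and 72 mm front to back (x) inside, 59 mm apart
- caddy_bay_left (a point): centre of the left bay's floor (top face, 9 mm over the bench)
- caddy_bay_middle (a point): centre of the middle bay's floor, always empty at the start
- caddy_bay_right (a point): centre of the right bay's floor
- other_brush: smaller varnish brush, 175 mm long and 30 mm wide, stored rightly: handle-down, bristles up, leaning on the high back in the other outer bay (the middle one is empty); it reaches about 165 mm over the bench. z axis from handle to bristles, origin on the centre line 100 mm from its handle's end
- other_brush_handle_end (a point): centre of the end of the smaller brush's handle, at the bottom of its bay
- sanding_block: cork sanding block 60 x 97 x 28 mm on the saw's green wing; origin at the centre of its underside, long side along y
- offcut: wood offcut 32 x 200 x 19 mm on the saw's green wing, farther left; origin at the centre of its underside, long side along y
- caddy_back_rim (a point): middle of the top inner edge of the caddy's high back, 36 mm behind the bays' centres and 101 mm over their floors. A brush stands stably with its lower end at the low front wall and its flat face on this edge, about 30 degrees from vertical; leant over the low front it would fall out
- saw_table (a point): a point on the smooth iron middle of the saw's table, left of the bench, 3 mm above the bench top: a flat clear strip, 120 mm in x (0.61 to 0.73) and reaching from y -0.15 to beyond 0.3, free to lay things on. Nearer the robot the saw has a green wing whose ribs are as high and whose panels are 4 mm lower

How it is judged (in metres and radians):
On the way, in this order (a step that is already met when the one before it is completed fails the run):
1. the brush is drawn out of the caddy, its bristles above the caddy's rim (height (world z) of brush_bristle_tip above 0.115 m and contact force between the fingers and brush above 0.5 N), for 0.1 s.
2. still in the gripper, the brush stands handle-down in a bay with its handle's end at the bay's bottom (angle between brush's own z axis and vertical below 0.87 rad and z of brush_handle_end in the frame of caddy below 0.024 m and x of brush_handle_end in the frame of caddy between -0.04 and 0.04 m and y of brush_handle_end in the frame of caddy between -0.09 and 0.09 m and contact force between the fingers and brush above 0.5 N), for 0.1 s.
At the end, for the whole second after the job is handed in: The larger brush stands at rest in a bay without the other brush, bristles up and within 40 degrees of vertical, its handle's end within 11 mm of the bay floor, its head over the high back; the other brush, sanding block and offcut are within 30 mm of where they were (angle between brush's own z axis and vertical below 0.7 rad and z of brush_handle_end in the frame of caddy below 0.02 m and x of brush_handle_end in the frame of caddy between -0.04 and 0.04 m and y of brush_handle_end in the frame of caddy between -0.09 and 0.09 m and x of brush_bristle_tip in the frame of caddy above 0.02 m and distance between brush_handle_end and other_brush_handle_end above 0.035 m and linear speed of brush below 0.02 m/s and distance of each of other_brush, sanding_block, offcut from where it was at the start of the episode below 0.03 m); the robot touches nothing.
It fails at once if the fingers press on the bristles (more than 6 N) (contact force between the fingers and brush_bristles above 6 N).
It fails at once if the other brush is moved more than 30 mm (distance of other_brush from where it was at the start of the episode above 0.03 m).
It also fails if it takes over 64 s, if anything falls off the work surface, if the arm or the gripper's body presses on something with over 40 N, if the wrist force passes 120 N, or if a joint passes its speed limit or range.

## Working session

There is one attempt and no reset: what is moved stays moved. The work goes in short steps, Python scripts to look and compute and a shell command to move; the robot and the scene stay as the last step left them, time stands still between calls to the robot, and variables do not carry over. Pictures are saved under pics/ and viewed, at most 10 in all, crops included, and the job is handed in when it is done.

```bash
ls; mkdir -p pics
cat > h.py <<'E'
import numpy as np,cv2
from workcell import monitor, read_camera, camera_info, hand_in, env
def cloud(name):
    im,d=read_camera(name);c=camera_info(name);K=np.array(c["K"]);R=np.array(c["rotation"]);p=np.array(c["position"])
    v,u=np.mgrid[0:480,0:640]
    X=(u-K[0,2])/K[0,0]*d;Y=(v-K[1,2])/K[1,1]*d
    P=np.stack([X,-Y,-d],-1)@R.T+p
    P[d==0]=np.nan
    return im,d,P
def save(n,im): cv2.imwrite("pics/"+n,im[:,:,::-1])
E
python3 - <<'E'
from h import *
s=monitor.read_state();print(s["time"],s["tcp_pos"],s["eef_rot"])
for n in("side","top"):
    im,d,P=cloud(n);save(n+"0.png",im);np.savez(n+"0.npz",im=im,P=P);c=camera_info(n);print(n,c)
E
```

```text
pics
0.0 [0.14412543 0.60766293 0.24452943] [[-9.73021212e-01  2.30715584e-01 -1.99082135e-04]
 [ 2.30715610e-01  9.73019980e-01 -1.55752711e-03]
 [-1.65634881e-04 -1.56143827e-03 -9.99998767e-01]]
side {'K': array([[452.2219705 ,   0.        , 314.87472969],
       [  0.        , 452.2219705 , 243.80000303],
       [  0.        ,   0.        ,   1.        ]]), 'position': array([ 0.09390214, -0.82366323,  0.74242306]), 'rotation': array([[ 0.85122785,  0.30560897, -0.42663134],
       [-0.52456787,  0.47150367, -0.7088814 ],
       [-0.01548227,  0.82721669,  0.5616697 ]])}
top {'K': array([[495.75056484,   0.        , 311.64310339],
       [  0.        , 495.75056484, 236.56271999],
       [  0.        ,   0.        ,   1.        ]]), 'position': array([ 0.34903172, -0.04458328,  1.35799583]), 'rotation': array([[-0.01971437,  0.98819764, -0.15191036],
       [-0.99979216, -0.02027447, -0.00213885],
       [-0.00519351,  0.15183662,  0.98839196]])}
```

View pics/side0.png

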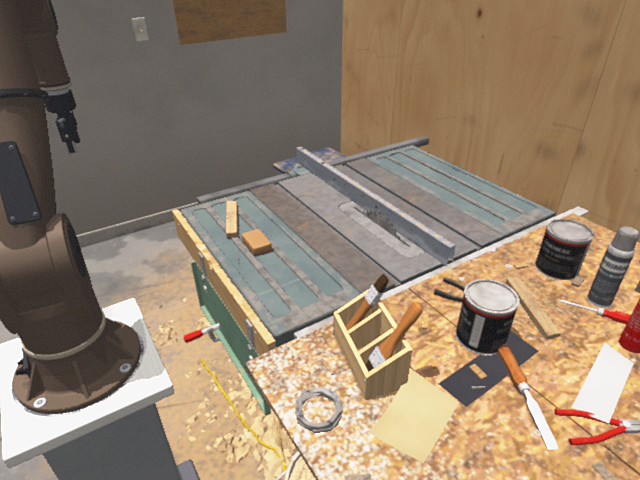

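View pics/top0.png

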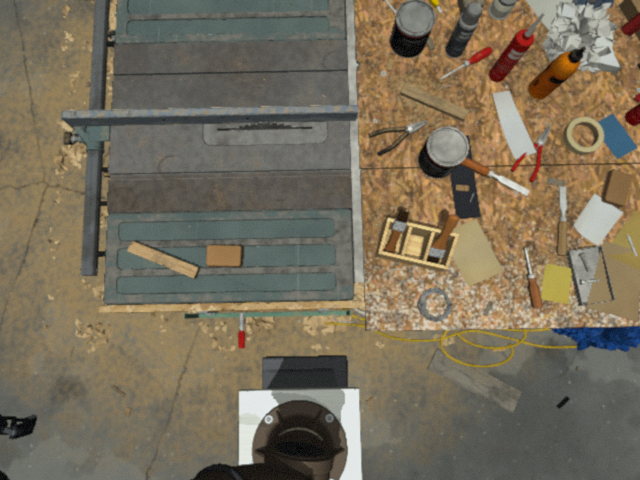

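The larger brush (orange handle up, side px (405,325), top (446,232)) is in the right bay. The smaller one (dark bristles up) is in the left bay, and the middle bay is empty.

```bash
python3 - <<'E'
from h import *
for n,(u0,u1,v0,v1) in dict(side=(320,430,260,405),top=(370,470,195,280)).items():
    f=np.load(n+"0.npz");im,P=f["im"],f["P"]
    c=cv2.resize(im[v0:v1,u0:u1],None,fx=4,fy=4,interpolation=cv2.INTER_CUBIC);save(n+"c.png",c)
    hsv=cv2.cvtColor(im,cv2.COLOR_RGB2HSV)
    m=np.zeros(im.shape[:2],bool);m[v0:v1,u0:u1]=1
    z=P[...,2]
    # rim: front/back plan points
    for lo,hi in((.06,.075),(.1,.115),(.12,.2)):
        k=m&(z>lo)&(z<hi);q=P[k]
        print(n,lo,hi,k.sum(),q[:,:2].min(0).round(3),q[:,:2].max(0).round(3), q.mean(0).round(3))
    k=m&(z>.115)&(P[...,1]<-.27)
    q=P[k];a,b=np.linalg.svd(q-q.mean(0),full_matrices=False)[1:];print("handle",k.sum(),q.mean(0).round(4),b[0].round(3),b[1].round(3),q[q[:,2].argmax()].round(3))
    k=m&(z>.115)&(P[...,1]>-.27)
    q=P[k];print("other",k.sum(),q.mean(0).round(4),q[q[:,2].argmax()].round(3))
    k=m&(z>.085)&(z<.122);q=P[k]; r=cv2.minAreaRect((q[:,:2]*1000).astype(np.float32));print(r)
    k=m&(z>.05);q=P[k]; r=cv2.minAreaRect((q[(q[:,2]<.122),:2]*1000).astype(np.float32));print(r)
E
python3 -c "
import cv2,numpy as np
a=cv2.imread('pics/sidec.png');b=cv2.imread('pics/topc.png');a=cv2.resize(a,(380,500));b=cv2.resize(b,(400,340));o=np.zeros((500,780,3),np.uint8);o[:,:380]=a;o[:340,380:]=b;cv2.imwrite('pics/both.png',o)"
```

```text
side 0.06 0.075 1222 [ 0.455 -0.418] [ 0.578 -0.217] [ 0.504 -0.325  0.067]
side 0.1 0.115 643 [ 0.51  -0.419] [ 0.578 -0.233] [ 0.546 -0.344  0.108]
side 0.12 0.2 825 [ 0.529 -0.402] [ 0.595 -0.251] [ 0.561 -0.343  0.151]
handle 755 [ 0.5578 -0.3549  0.1504] [-0.175 -0.974  0.145] [-0.537 -0.03  -0.843] [ 0.57  -0.392  0.188]
other 138 [ 0.5712 -0.2626  0.138 ] [ 0.592 -0.27   0.165]
((537.6077270507812, -322.2049560546875), (189.4087677001953, 58.236820220947266), 76.00426483154297)
((521.48583984375, -318.0078430175781), (189.7120819091797, 91.31759643554688), 75.6161880493164)
top 0.06 0.075 576 [ 0.455 -0.406] [ 0.588 -0.215] [ 0.501 -0.316  0.067]
top 0.1 0.115 360 [ 0.513 -0.415] [ 0.586 -0.231] [ 0.552 -0.324  0.108]
top 0.12 0.2 453 [ 0.531 -0.398] [ 0.595 -0.248] [ 0.564 -0.329  0.151]
handle 339 [ 0.558  -0.3575  0.1529] [-0.175 -0.975  0.14 ] [-0.545 -0.022 -0.838] [ 0.569 -0.382  0.188]
other 147 [ 0.5735 -0.2605  0.1386] [ 0.586 -0.264  0.167]
((536.6996459960938, -318.923583984375), (186.29644775390625, 58.317569732666016), 74.9212875366211)
((520.7676391601562, -315.18377685546875), (187.42425537109375, 91.6640853881836), 75.14859008789062)
```

View pics/both.png

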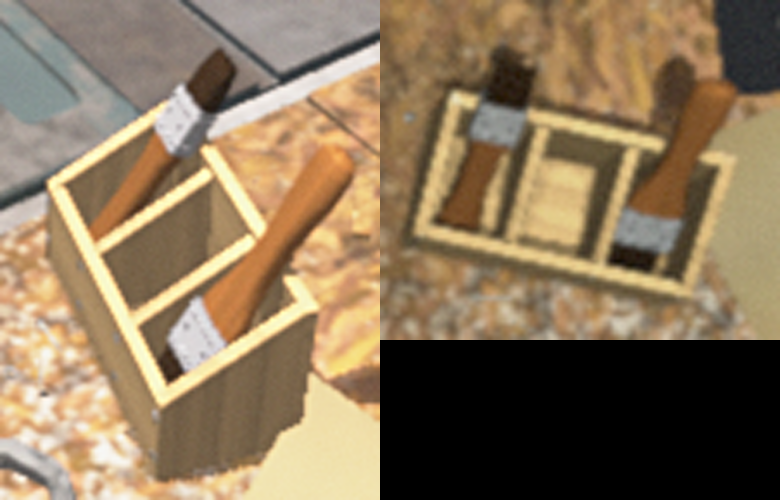

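Run:
```python
from h import *
from scipy.optimize import least_squares
C=np.array([.521,-.3165,0]);a=np.radians(-15);Rc=np.array([[np.cos(a),-np.sin(a),0],[np.sin(a),np.cos(a),0],[0,0,1]])
for n in("side","top"):
    f=np.load(n+"0.npz");P=f["P"].reshape(-1,3);im=f["im"].reshape(-1,3)
    Q=(P-C)@Rc
    k=(abs(Q[:,0])<.12)&(Q[:,1]<-.02)&(Q[:,1]>-.14)&(Q[:,2]>.118)&(Q[:,2]<.25)
    q=Q[k];print(n,k.sum(),q.mean(0).round(4),"top z",q[:,2].max().round(4))
    for lo in np.arange(.12,.2,.01):
        s=q[(q[:,2]>=lo)&(q[:,2]<lo+.01)]
        if len(s)>3: print("  z%.3f n%d x %.4f..%.4f y %.4f..%.4f"%(lo+.005,len(s),s[:,0].min(),s[:,0].max(),s[:,1].min(),s[:,1].max()))
    k=(abs(Q[:,0])<.06)&(abs(Q[:,1])<.11)&(Q[:,2]>.103)&(Q[:,2]<.114);r=Q[k]
    print(" rim x",np.percentile(r[:,0],[2,50,98]).round(4),"y",np.percentile(r[:,1],[1,99]).round(4), "slope",np.polyfit(r[:,1],r[:,0],1).round(3))
    k=(abs(Q[:,0])<.06)&(abs(Q[:,1])<.11)&(Q[:,2]>.055)&(Q[:,2]<.068)&(Q[:,0]<-.03);r=Q[k]
    print(" front x",np.percentile(r[:,0],[2,50,98]).round(4),"y",np.percentile(r[:,1],[1,99]).round(4),"slope",np.polyfit(r[:,1],r[:,0],1).round(3))
```

```text
side 513 [ 0.0484 -0.0605  0.1559] top z 0.1882
  z0.125 n59 x 0.0224..0.0450 y -0.0683..-0.0498
  z0.135 n65 x 0.0296..0.0478 y -0.0673..-0.0470
  z0.145 n67 x 0.0356..0.0549 y -0.0689..-0.0471
  z0.155 n72 x 0.0400..0.0601 y -0.0708..-0.0460
  z0.165 n82 x 0.0474..0.0662 y -0.0719..-0.0445
  z0.175 n84 x 0.0526..0.0695 y -0.0705..-0.0426
  z0.185 n73 x 0.0583..0.0740 y -0.0690..-0.0457
 rim x [0.0148 0.0368 0.0458] y [-0.094   0.0919] slope [-0.031  0.032]
 front x [-0.045  -0.0414 -0.0306] y [-0.0948  0.0878] slope [-0.007 -0.04 ]
top 253 [ 0.0487 -0.0525  0.1576] top z 0.1882
  z0.125 n29 x 0.0234..0.0357 y -0.0629..-0.0438
  z0.135 n31 x 0.0266..0.0430 y -0.0641..-0.0430
  z0.145 n24 x 0.0350..0.0487 y -0.0656..-0.0422
  z0.155 n36 x 0.0395..0.0565 y -0.0669..-0.0402
  z0.165 n40 x 0.0470..0.0599 y -0.0667..-0.0398
  z0.175 n56 x 0.0526..0.0726 y -0.0667..-0.0403
  z0.185 n34 x 0.0591..0.0728 y -0.0652..-0.0445
 rim x [0.0143 0.0366 0.0444] y [-0.09    0.0941] slope [-0.029  0.033]
 front x [-0.0461 -0.041  -0.0316] y [-0.0904  0.0936] slope [-0.007 -0.041]
```

```bash
python3 -m creep '[[[-1,0.5,0,0.3,0,0,0],[-1,0.8,0,0.6,0,0,0],[-1,1,0,0.8,0,0,0],[-1,1,0,0.8,0,0,0]]]' 50
for i in 1 2; do python3 -m creep '[[[-1,0.3,-0.3,0,0,0,0],[-1,0.6,-0.6,0,0,0,0],[-1,1,-1,0,0,0,0],[-1,1,-1,0,0,0,0]]]'; done
python3 -m creep '[[[-1,0,-0.4,0,0,0,0],[-1,0,-0.8,0,0,0,0],[-1,0,-1,0,0,0,0],[-1,0,-1,0,0,0,0]]]'
python3 -m creep '[[[-1,0,-0.4,0,0,0,0],[-1,0,-0.8,0,0,0,0],[-1,0,-1,0,0,0,0],[-1,0,-1,0,0,0,0]]]'
python3 -c "
from h import *
s=monitor.read_state();print(s['joint_pos'])"
```

```text
time: 0.5
tcp_pos: [0.2493, 0.6082, 0.3283]
eef_rot: [[-0.972, 0.236, 0.004], [0.237, 0.972, 0.004], [-0.003, 0.005, -1.0]]
wrist_force: [-0.0, -0.1, 0.7]
finger_gap: 0.999
grasp_force: 0.0
time: 0.9
tcp_pos: [0.3492, 0.5027, 0.3246]
eef_rot: [[-0.971, 0.239, 0.002], [0.239, 0.971, -0.003], [-0.003, -0.003, -1.0]]
wrist_force: [0.2, -0.4, 0.2]
finger_gap: 1.002
grasp_force: 0.0
time: 1.3
tcp_pos: [0.4485, 0.4023, 0.3245]
eef_rot: [[-0.971, 0.239, 0.002], [0.239, 0.971, -0.004], [-0.002, -0.003, -1.0]]
wrist_force: [-0.3, 0.2, -0.1]
finger_gap: 0.999
grasp_force: 0.0
time: 1.7
tcp_pos: [0.4441, 0.3053, 0.3251]
eef_rot: [[-0.972, 0.234, -0.001], [0.234, 0.972, -0.001], [0.0, -0.001, -1.0]]
wrist_force: [-1.3, 0.4, 0.3]
finger_gap: 0.996
grasp_force: 0.0
time: 2.1
tcp_pos: [0.4441, 0.2064, 0.3252]
eef_rot: [[-0.972, 0.233, -0.0], [0.233, 0.972, -0.0], [0.0, -0.0, -1.0]]
wrist_force: [-0.2, 0.1, -0.1]
finger_gap: 0.999
grasp_force: 0.0
[-41.61776089   8.34123678  12.0889006  101.9916317   -1.84043955
  69.8785472   47.48143379]
```

```bash
for i in 1 2 3 4 5; do python3 -m creep '[[[-1,0,-0.4,0,0,0,0],[-1,0,-0.8,0,0,0,0],[-1,0,-1,0,0,0,0],[-1,0,-1,0,0,0,0]]]' >/dev/null; done
python3 -m creep '[[[-1,0.25,-0.25,0,-0.016,-0.06,-0.004],[-1,0.5,-0.5,0,-0.032,-0.12,-0.008],[-1,0.7,-0.78,0,-0.048,-0.18,-0.01],[-1,0.7,-0.78,0,-0.064,-0.24,-0.012],[-1,0.7,-0.78,0,-0.064,-0.24,-0.012],[-1,0.7,-0.78,0,-0.064,-0.24,-0.012]]]'
python3 - <<'E'
from h import *
s=monitor.read_state();print(s['joint_pos'])
im,d,P=cloud("wrist");save("w1.png",im)
C=np.array([.521,-.3165,0]);a=np.radians(-15);Rc=np.array([[np.cos(a),-np.sin(a),0],[np.sin(a),np.cos(a),0],[0,0,1]])
Q=((P-C)@Rc).reshape(-1,3)
k=(abs(Q[:,0])<.12)&(Q[:,1]<-.02)&(Q[:,1]>-.14)&(Q[:,2]>.118)&(Q[:,2]<.2);q=Q[k]
for lo in np.arange(.12,.2,.01):
    s=q[(q[:,2]>=lo)&(q[:,2]<lo+.01)]
    if len(s)>3: print("  z%.3f n%d x %.4f..%.4f y %.4f..%.4f"%(lo+.005,len(s),s[:,0].min(),s[:,0].max(),*np.percentile(s[:,1],[1,99])))
E
```

```text
time: 4.7
tcp_pos: [0.5153, -0.3663, 0.325]
eef_rot: [[-0.841, 0.254, 0.478], [0.219, 0.967, -0.129], [-0.495, -0.004, -0.869]]
wrist_force: [1.1, -0.7, 0.1]
finger_gap: 1.0
grasp_force: 0.0
[  7.7146848    8.81996523  33.24155859 109.63773638 -27.34869169
  38.43570137 132.7510421 ]
  z0.125 n280 x 0.0251..0.0389 y -0.0661..-0.0469
  z0.135 n309 x 0.0301..0.0436 y -0.0668..-0.0462
  z0.145 n330 x 0.0361..0.0478 y -0.0674..-0.0447
  z0.155 n384 x 0.0422..0.0544 y -0.0688..-0.0427
  z0.165 n453 x 0.0480..0.0632 y -0.0694..-0.0427
  z0.175 n468 x 0.0536..0.0706 y -0.0691..-0.0427
  z0.185 n290 x 0.0589..0.0742 y -0.0673..-0.0451
```

View pics/w1.png

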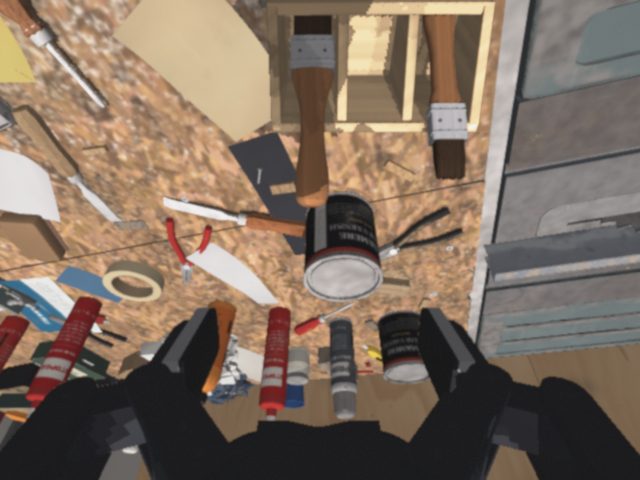

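The wrist view confirms the picture: the handle of the larger brush runs from about (313,195) to (310,70), with the caddy above it and the other brush at (447,130). The measured y (-0.056 in the caddy) agrees with the earlier views.

```bash
python3 -m creep '[[[-1,0,-0.06,-0.4,0,0,0],[-1,0,-0.06,-0.8,0,0,0],[-1,0,-0.06,-0.8,0,0,0]]]' >/dev/null
python3 -m creep '[[[-1,0.12,-0.03,-0.22,0,0,0],[-1,0.24,-0.06,-0.43,0,0,0],[-1,0.36,-0.1,-0.65,0,0,0],[-1,0.48,-0.13,-0.87,0,0,0],[-1,0.48,-0.13,-0.87,0,0,0],[-1,0.48,-0.13,-0.87,0,0,0]]]'
python3 -m creep '[[[1,0,0,0,0,0,0],[1,0,0,0,0,0,0],[1,0,0,0,0,0,0],[1,0,0,0,0,0,0],[1,0,0,0,0,0,0],[1,0,0,0,0,0,0],[1,0,0,0,0,0,0],[1,0,0,0,0,0,0]]]' 50
```

```text
time: 5.65
tcp_pos: [0.5638, -0.3888, 0.16]
eef_rot: [[-0.839, 0.256, 0.48], [0.219, 0.967, -0.133], [-0.498, -0.007, -0.867]]
wrist_force: [0.0, 0.1, -0.0]
finger_gap: 1.001
grasp_force: 0.0
time: 6.45
tcp_pos: [0.5624, -0.3889, 0.1586]
eef_rot: [[-0.839, 0.258, 0.479], [0.22, 0.966, -0.134], [-0.497, -0.007, -0.867]]
wrist_force: [1.0, 0.2, 3.1]
finger_gap: 0.303
grasp_force: 49.1
```

```bash
python3 -m creep '[[[1,0.05,-0.01,0.2,0,0,0],[1,0.1,-0.02,0.4,0,0,0],[1,0.15,-0.04,0.6,0,0,0],[1,0.2,-0.05,0.8,0,0,0],[1,0.25,-0.06,1,0,0,0],[1,0.25,-0.06,1,0,0,0]]]' >/dev/null
python3 -m creep '[[[1,0,0,0.3,0,0,0],[1,0,0,0.6,0,0,0],[1,0,0,1,0,0,0],[1,0,0,1,0,0,0]]]'
python3 - <<'E'
from h import *
s=monitor.read_state();print(s['joint_pos'])
im,d,P=cloud("side");save("s2.png",im)
t=s["tcp_pos"];R=np.array(s["eef_rot"]);Q=(P-t)@R
k=(abs(Q[...,1])<.025)&(Q[...,2]>.02)&(Q[...,2]<.2)&(abs(Q[...,0])<.25)&(P[...,2]>.13)
q=Q[k];print(k.sum(),q.mean(0),q.min(0),q.max(0));u=np.linalg.svd(q-q.mean(0),full_matrices=False)[2];print(u[0])
E
```

```text
time: 7.45
tcp_pos: [0.5884, -0.3966, 0.3635]
eef_rot: [[-0.836, 0.258, 0.484], [0.218, 0.966, -0.138], [-0.503, -0.01, -0.864]]
wrist_force: [0.6, -0.5, 0.5]
finger_gap: 0.304
grasp_force: 49.3
[  9.01223111  15.03478063  32.44852002  97.2986774  -27.92646139
  44.49844914 129.48577111]
1184 [ 0.09976518 -0.00407994  0.05021089] [ 0.03153055 -0.02119381  0.02005066] [0.15071726 0.02082014 0.08722079]
[0.86388038 0.04213414 0.50193168]
```

View pics/s2.png

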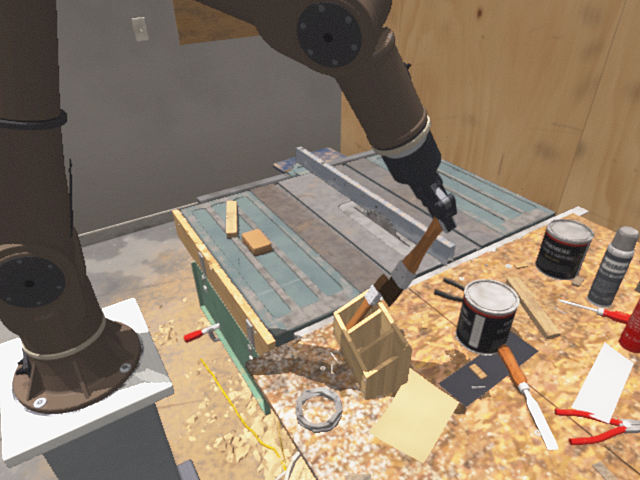

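```bash
cat >> h.py <<'E'
from scipy.spatial.transform import Rotation as Ro
def goto(R,p):
    s=monitor.read_state();r=Ro.from_matrix(np.array(R)@np.array(s["eef_rot"]).T).as_rotvec(degrees=True)/120
    print("t",s["time"],"shift",((np.array(p)-s["tcp_pos"])*10).round(3),"rot",r.round(3),"deg",np.linalg.norm(r)*120)
E
python3 - <<'E'
from h import *
goto(np.array([[0,.92,.391],[1,0,0],[0,.391,-.92]]).T,[.665,-.048,.027])
E
```

```text
t 7.5 shift [ 0.773  3.476 -3.333] rot [ 0.378  0.285 -0.58 ] deg 89.79360043178943
```

```bash
python3 -m creep '[[[1,0.1,0.08,0,0.03,0.024,-0.048],[1,0.15,0.16,0,0.063,0.048,-0.097],[1,0.2,0.25,0,0.095,0.071,-0.145],[1,0.3,0.33,0,0.126,0.095,-0.193],[1,0.35,0.42,0,0.158,0.119,-0.242],[1,0.4,0.5,0,0.189,0.143,-0.29],[1,0.5,0.6,0,0.22,0.166,-0.338],[1,0.55,0.7,0,0.252,0.19,-0.387],[1,0.6,0.8,0,0.284,0.214,-0.435],[1,0.7,0.9,0,0.315,0.238,-0.483],[1,0.77,1,0,0.347,0.261,-0.532],[1,0.77,1,0,0.378,0.285,-0.58]]]' >/dev/null
python3 -m creep '[[[1,0,0.3,-0.2,0,0,0],[1,0,0.6,-0.5,0,0,0],[1,0,1,-0.8,0,0,0],[1,0,1,-1,0,0,0]]]' >/dev/null
python3 -m creep '[[[1,0,0.3,-0.2,0,0,0],[1,0,0.6,-0.5,0,0,0],[1,0,1,-0.8,0,0,0],[1,0,1,-1,0,0,0],[1,0,1,-1,0,0,0]]]'
python3 - <<'E'
from h import *
goto(np.array([[0,.92,.391],[1,0,0],[0,.391,-.92]]).T,[.665,-.048,.027])
print(monitor.read_state()["joint_pos"])
im,d,P=cloud("top")
s=monitor.read_state()
k=(P[...,0]>.56)&(P[...,0]<.76)&(P[...,1]>-.2)&(P[...,1]<.2)&(P[...,2]>.03)&(P[...,2]<.13);print(k.sum())
q=P[k&(P[...,1]>.0)];print(q.mean(0),q.min(0),q.max(0))
for lo in np.arange(-.02,.18,.02):
    m=q[(q[:,1]>=lo)&(q[:,1]<lo+.02)]
    if len(m)>3: print(lo.round(3),len(m),m.mean(0).round(3),m[:,0].min().round(3),m[:,0].max().round(3))
k=(P[...,0]>.62)&(P[...,0]<.72)&(P[...,1]>.13)&(P[...,1]<.25);print("table z",np.nanmedian(P[k][:,2]))
E
```

```text
time: 9.6
tcp_pos: [0.6619, -0.0922, 0.1535]
eef_rot: [[0.003, 1.0, -0.006], [0.918, -0.0, 0.397], [0.397, -0.006, -0.918]]
wrist_force: [0.3, -0.4, -0.4]
finger_gap: 0.301
grasp_force: 49.5
t 9.6 shift [ 0.031  0.442 -1.265] rot [-0.003 -0.003  0.   ] deg 0.5206450072218926
[ -8.19175886  43.08074172  40.03952568  87.56216612 -48.45806377
  76.83879164  45.99803309]
0<stdin>:7: RuntimeWarning: Mean of empty slice.
  ret = um.true_divide(
Traceback (most recent call last):
ValueError: zero-size array to reduction operation minimum which has no identity
```

```bash
python3 -m creep '[[[1,0,0.2,-0.3,0,0,0],[1,0.03,0.44,-0.6,0,0,0],[1,0.03,0.44,-0.9,0,0,0],[1,0.03,0.44,-0.9,0,0,0],[1,0.03,0.44,-0.9,0,0,0]]]'
python3 - <<'E'
from h import *
goto(np.array([[0,.92,.391],[1,0,0],[0,.391,-.92]]).T,[.665,-.048,.027])
im,d,P=cloud("top")
k=(P[...,0]>.6)&(P[...,0]<.72)&(P[...,1]>-.02)&(P[...,1]<.2)&(P[...,2]>.02)&(P[...,2]<.13);q=P[k]
for lo in np.arange(-.02,.18,.02):
    m=q[(q[:,1]>=lo)&(q[:,1]<lo+.02)]
    if len(m)>3: print(lo.round(3),len(m),m.mean(0).round(3),m[:,0].min().round(3),m[:,0].max().round(3))
k=(P[...,0]>.62)&(P[...,0]<.72)&(P[...,1]>.14)&(P[...,1]<.25);print("table z",np.nanmedian(P[k][:,2]))
E
```

```text
time: 10.15
tcp_pos: [0.6675, -0.0532, 0.0693]
eef_rot: [[0.004, 1.0, 0.003], [0.919, -0.005, 0.393], [0.393, 0.001, -0.919]]
wrist_force: [1.0, -1.4, 1.0]
finger_gap: 0.299
grasp_force: 49.5
t 10.15 shift [-0.025  0.052 -0.423] rot [-0.001  0.001  0.002] deg 0.29948679844058623
-0.02 24 [ 0.669 -0.006  0.072] 0.661 0.676
0.0 67 [0.667 0.01  0.069] 0.657 0.681
0.02 80 [0.668 0.03  0.067] 0.653 0.684
0.04 121 [0.669 0.05  0.065] 0.65 0.691
0.06 104 [0.669 0.07  0.063] 0.65 0.689
0.08 92 [0.67  0.089 0.059] 0.653 0.687
0.1 96 [0.671 0.11  0.055] 0.654 0.689
table z 0.002238612154706554
```

```bash
python3 -m creep '[[[1,0,0,-0.1,0,0,0],[1,0,0,-0.2,0,0,0],[1,0,0,-0.3,0,0,0],[1,0,0,-0.37,0,0,0],[1,0,0,-0.41,0,0,0],[1,0,0,-0.41,0,0,0],[1,0,0,-0.41,0,0,0],[1,0,0,-0.41,0,0,0]]]'
python3 -m creep '[[[0,0,0,0,0,0,0],[0,0,0,0,0,0,0],[0,0,0,0,0,0,0],[0,0,0,0,0,0,0],[0,0,0,0,0,0,0],[0,0,-0.1,0.2,0,0,0],[0,0,-0.2,0.5,0,0,0],[-1,0,-0.4,0.9,0,0,0],[-1,0,-0.4,0.9,0,0,0],[-1,0,-0.4,0.9,0,0,0]]]'
python3 -m creep '[[[-1,0,-0.1,0.4,0,0,0],[-1,0,-0.1,0.8,0,0,0],[-1,0,-0.1,0.8,0,0,0],[-1,0,-0.1,0.8,0,0,0]]]'
python3 - <<'E'
from h import *
im,d,P=cloud("top");im2,d,P2=cloud("wrist");save("w3.png",im2)
for P in(P,P2):
    k=(P[...,0]>.61)&(P[...,0]<.73)&(P[...,1]>-.11)&(P[...,1]<.2)&(P[...,2]>.0075)&(P[...,2]<.035);q=P[k]
    for lo in np.arange(-.1,.18,.02):
        m=q[(q[:,1]>=lo)&(q[:,1]<lo+.02)]
        if len(m)>3: print(lo.round(3),len(m),m.mean(0).round(3),m[:,0].min().round(3),m[:,0].max().round(3),m[:,1].min().round(3),m[:,1].max().round(3))
E
```

```text
time: 11.0
tcp_pos: [0.6675, -0.051, 0.0277]
eef_rot: [[0.001, 1.0, 0.002], [0.919, -0.002, 0.394], [0.394, 0.001, -0.919]]
wrist_force: [-0.1, -0.2, -0.5]
finger_gap: 0.3
grasp_force: 49.5
time: 12.0
tcp_pos: [0.6677, -0.0919, 0.1184]
eef_rot: [[0.002, 1.0, 0.004], [0.919, -0.003, 0.394], [0.394, 0.003, -0.919]]
wrist_force: [-0.3, 1.1, 0.7]
finger_gap: 0.98
grasp_force: 0.0
time: 12.4
tcp_pos: [0.6673, -0.1, 0.1971]
eef_rot: [[0.0, 1.0, 0.001], [0.919, -0.001, 0.395], [0.395, 0.001, -0.919]]
wrist_force: [-0.1, 0.7, 0.2]
finger_gap: 0.997
grasp_force: 0.0
-0.08 11 [ 0.676 -0.064  0.017] 0.665 0.69 -0.076 -0.061
-0.06 78 [ 0.668 -0.05   0.017] 0.639 0.708 -0.059 -0.042
-0.04 71 [ 0.666 -0.03   0.016] 0.637 0.72 -0.04 -0.02
-0.02 68 [ 0.669 -0.009  0.016] 0.629 0.726 -0.02 -0.0
0.0 68 [0.664 0.011 0.016] 0.616 0.724 0.001 0.019
0.02 82 [0.668 0.031 0.017] 0.613 0.707 0.021 0.039
0.04 100 [0.668 0.05  0.017] 0.619 0.696 0.041 0.058
0.06 120 [0.672 0.07  0.018] 0.625 0.728 0.06 0.08
0.08 92 [0.668 0.091 0.016] 0.611 0.687 0.08 0.1
0.1 92 [0.672 0.111 0.014] 0.611 0.728 0.102 0.12
0.12 20 [0.677 0.127 0.011] 0.649 0.718 0.121 0.139
0.14 11 [0.672 0.15  0.008] 0.624 0.721 0.142 0.159
0.16 7 [0.68  0.17  0.009] 0.63 0.727 0.164 0.178
0.18 8 [0.634 0.185 0.009] 0.61 0.676 0.181 0.189
-0.08 510 [ 0.667 -0.069  0.017] 0.654 0.682 -0.078 -0.06
-0.06 624 [ 0.668 -0.05   0.017] 0.654 0.682 -0.06 -0.04
-0.04 490 [ 0.668 -0.03   0.017] 0.656 0.68 -0.04 -0.02
-0.02 439 [ 0.668 -0.01   0.017] 0.659 0.679 -0.02 -0.0
0.0 492 [0.669 0.01  0.017] 0.657 0.682 0.0 0.02
0.02 662 [0.67  0.031 0.017] 0.653 0.687 0.02 0.04
0.04 830 [0.67  0.05  0.017] 0.65 0.69 0.04 0.06
0.06 791 [0.67  0.07  0.018] 0.651 0.691 0.06 0.08
0.08 681 [0.671 0.09  0.016] 0.654 0.688 0.08 0.1
0.1 599 [0.671 0.11  0.015] 0.654 0.688 0.1 0.12
0.12 24 [0.668 0.121 0.013] 0.655 0.685 0.12 0.122
```

View pics/w3.png

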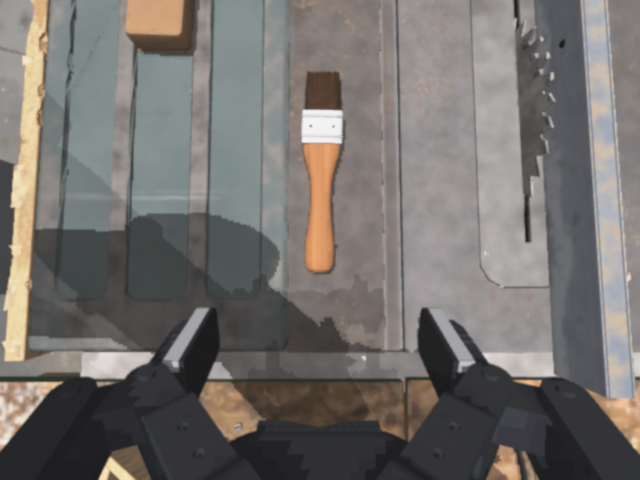

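The brush lies flat in the picture, from handle end (320,270) to bristle tip (323,72), ferrule at (322,126). That puts the ferrule centre at about (0.670, 0.063).

Run:
```python
from h import *
R=np.array([[.017,.966,-.259],[1,-.0175,0],[0,-.259,-.966]]).T
goto(R,[.670,.0865,.1175])
```

```text
t 12.5 shift [ 0.034  1.861 -0.781] rot [-0.319  0.001 -0.007] deg 38.331596561238875
```

```bash
python3 -m creep '[[[-1,0,0.3,0,-0.07,0,0],[-1,0,0.6,0,-0.14,0,0],[-1,0,0.9,0,-0.2,0,0],[-1,0,0.9,0,-0.26,0,0],[-1,0,0.9,0,-0.319,0,-0.007],[-1,0,0.9,0,-0.319,0,-0.007]]]' >/dev/null
python3 -m creep '[[[-1,0.03,0.3,-0.3,0,0,0],[-1,0.03,0.6,-0.6,0,0,0],[-1,0.03,0.96,-0.78,0,0,0],[-1,0.03,0.96,-0.78,0,0,0],[-1,0.03,0.96,-0.78,0,0,0]]]'
python3 - <<'E'
from h import *
R=np.array([[.017,.966,-.259],[1,-.0175,0],[0,-.259,-.966]]).T
goto(R,[.670,.0605,.0205]);print(env.finger_overhang,monitor.read_state()["joint_pos"])
E
```

```text
time: 13.6
tcp_pos: [0.6694, 0.0847, 0.1178]
eef_rot: [[0.015, 1.0, -0.0], [0.966, -0.015, -0.259], [-0.259, 0.004, -0.966]]
wrist_force: [0.7, -1.8, 1.7]
finger_gap: 0.996
grasp_force: 0.0
t 13.6 shift [ 0.006 -0.242 -0.973] rot [ 0.     0.001 -0.001] deg 0.1607417321493162
0.014 [-50.08098092  49.58888376  56.0639991   90.97976199 -28.08750265
  60.68787133   8.56622838]
```

```bash
python3 -m creep '[[[-1,0,-0.08,-0.3,0,0,0],[-1,0,-0.15,-0.6,0,0,0],[-1,0,-0.2,-0.8,0,0,0],[-1,0,-0.23,-0.92,0,0,0],[-1,0,-0.24,-0.97,0,0,0],[-1,0,-0.24,-0.97,0,0,0],[-1,0,-0.24,-0.97,0,0,0]]]'
python3 -m creep '[[[1,0,0,0,0,0,0],[1,0,0,0,0,0,0],[1,0,0,0,0,0,0],[1,0,0,0,0,0,0],[1,0,0,0,0,0,0],[1,0,0,0,0,0,0],[1,0,0,0,0,0,0],[1,0,0,0,0,0,0]]]' 60
```

```text
time: 14.3
tcp_pos: [0.671, 0.061, 0.0235]
eef_rot: [[0.016, 1.0, 0.004], [0.966, -0.015, -0.259], [-0.259, 0.008, -0.966]]
wrist_force: [0.4, 0.8, 0.2]
finger_gap: 1.001
grasp_force: 0.0
time: 15.1
tcp_pos: [0.6706, 0.0615, 0.023]
eef_rot: [[0.016, 1.0, 0.003], [0.966, -0.014, -0.259], [-0.259, 0.007, -0.966]]
wrist_force: [-0.1, 2.1, 6.0]
finger_gap: 0.444
grasp_force: 60.7
```

```bash
python3 -m creep '[[[1,0,0,0.15,0,0,0],[1,0,0,0.3,0,0,0],[1,0,0,0.5,0,0,0],[1,0,0,0.75,0,0,0],[1,0,0,1,0,0,0],[1,0,0,1,0,0,0]]]' 
python3 -m creep '[[[1,0,0,0.4,0,0,0],[1,0,0,0.8,0,0,0],[1,0,0,1,0,0,0],[1,0,0,1,0,0,0]]]' >/dev/null
python3 - <<'E'
from h import *
s=monitor.read_state();t=s["tcp_pos"];R=np.array(s["eef_rot"])
for n in("top","side"):
    im,d,P=cloud(n);
    k=(P[...,0]>.63)&(P[...,0]<.71)&(P[...,1]>-.13)&(P[...,1]<.025)&(P[...,2]>.1)&(P[...,2]<.3);q=P[k]
    print(n,k.sum(),q.min(0).round(3),q.max(0).round(3),q.mean(0).round(3),np.polyfit(q[:,1],q[:,2],1).round(3),np.polyfit(q[:,1],q[:,0],1).round(3))
save("s4.png",im)
a=np.radians(-15);xc=np.array([np.cos(a),np.sin(a),0]);yc=np.array([-np.sin(a),np.cos(a),0]);Z=np.array([0,0,1])
goto(R,t);print(R.round(3))
E
```

```text
time: 15.7
tcp_pos: [0.6723, 0.0603, 0.1273]
eef_rot: [[0.018, 1.0, 0.008], [0.966, -0.015, -0.259], [-0.259, 0.013, -0.966]]
wrist_force: [1.0, -0.5, -0.5]
finger_gap: 0.446
grasp_force: 60.5
top 444 [ 0.655 -0.077  0.207] [0.684 0.025 0.227] [ 0.669 -0.028  0.22 ] [-0.002  0.22 ] [0.031 0.669]
side 298 [ 0.654 -0.083  0.207] [0.68  0.025 0.223] [ 0.665 -0.035  0.218] [0.013 0.219] [0.002 0.665]
t 16.2 shift [ 0.016 -0.009  0.039] rot [ 0.    -0.002 -0.   ] deg 0.29705657910597616
[[ 0.018  1.     0.007]
 [ 0.966 -0.015 -0.259]
 [-0.259  0.012 -0.966]]
```

View pics/s4.png

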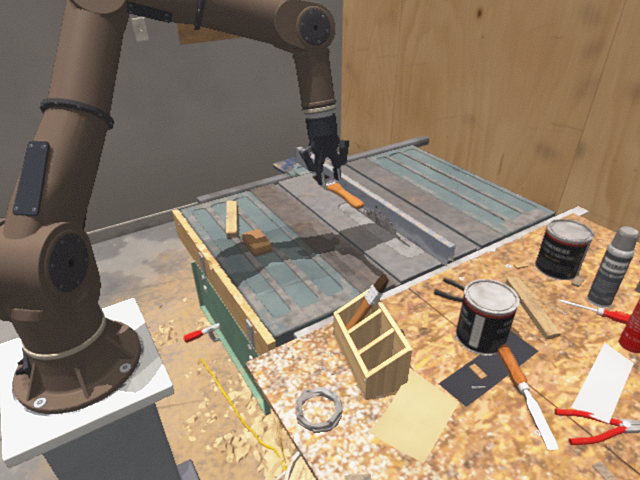

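The side view shows the brush gripped at the ferrule and held level, with the handle visible at (345,195). The caddy and other brush are undisturbed.

```bash
cat >> h.py <<'E'
C=np.array([.521,-.3165,0]);a=np.radians(-15);Rc=np.array([[np.cos(a),-np.sin(a),0],[np.sin(a),np.cos(a),0],[0,0,1]])
Rp=Rc@np.array([[.669,0,.743],[0,-1,0],[.743,0,-.669]])
pp=lambda h: C+Rc@(np.array([.0285,-.062,.1415])+h*np.array([.454,0,.891]))
E
python3 - <<'E'
from h import *
goto(Rp,pp(.15)+[0,0,.07]);goto(Rp,pp(.15));print(pp(.15))
print(monitor.read_state()["joint_pos"])
E
```

```text
t 16.2 shift [-0.717 -4.627  1.229] rot [ 0.362 -0.474 -0.767] deg 116.6100878183286
t 16.2 shift [-0.717 -4.627  0.529] rot [ 0.362 -0.474 -0.767] deg 116.6100878183286
[ 0.59826165 -0.40138932  0.27515   ]
[-50.12179549  43.53258322  60.40106236  86.13693686 -23.31939852
  69.70576761   9.07913278]
```

```bash
python3 -m creep '[[[1,0,-0.2,0.3,0,0,0],[1,0,-0.4,0.6,0,0,0],[1,-0.1,-0.7,0.9,0,0,0],[1,-0.1,-1,1,0,0,0],[1,-0.1,-1,1,0,0,0]]]' >/dev/null
python3 -m creep '[[[1,-0.05,-0.1,0.05,0.023,-0.03,-0.048],[1,-0.1,-0.2,0.1,0.045,-0.059,-0.096],[1,-0.15,-0.4,0.15,0.068,-0.089,-0.144],[1,-0.2,-0.5,0.2,0.09,-0.118,-0.192],[1,-0.25,-0.6,0.2,0.113,-0.148,-0.24],[1,-0.3,-0.75,0.2,0.136,-0.178,-0.288],[1,-0.3,-0.9,0.2,0.158,-0.207,-0.336],[1,-0.3,-1,0.2,0.181,-0.237,-0.384],[1,-0.3,-1,0.2,0.181,-0.237,-0.384],[1,-0.3,-1,0.2,0.181,-0.237,-0.384]]]'
python3 - <<'E'
from h import *
goto(Rp,pp(.15)+[0,0,.07])
print(monitor.read_state()["joint_pos"])
E
```

```text
time: 17.7
tcp_pos: [0.6299, -0.1374, 0.3413]
eef_rot: [[0.718, 0.582, 0.382], [0.641, -0.766, -0.037], [0.271, 0.272, -0.923]]
wrist_force: [-0.1, 0.3, -0.0]
finger_gap: 0.448
grasp_force: 60.7
t 17.7 shift [-0.316 -2.639  0.038] rot [ 0.181 -0.239 -0.385] deg 58.549205704469074
[-45.27018273  20.49868505  72.97793849 103.1314391  -33.73571472
  52.3219786  -10.90735444]
```

```bash
python3 -m creep '[[[1,-0.1,-0.3,0,0,0,0],[1,-0.1,-0.6,0,0,0,0],[1,-0.1,-1,0,0,0,0],[1,-0.1,-1,0,0,0,0],[1,-0.1,-1,0,0,0,0]]]'
python3 - <<'E'
from h import *
goto(Rp,pp(.15)+[0,0,.07])
print(monitor.read_state()["joint_pos"])
E
```

```text
time: 18.2
tcp_pos: [0.6204, -0.2395, 0.3417]
eef_rot: [[0.72, 0.58, 0.383], [0.639, -0.768, -0.039], [0.271, 0.273, -0.923]]
wrist_force: [0.4, 0.5, -0.6]
finger_gap: 0.445
grasp_force: 60.7
t 18.2 shift [-0.221 -1.619  0.035] rot [ 0.181 -0.239 -0.383] deg 58.41407352181142
[-28.643306    21.81362557  67.04176572  99.83960892 -37.6135055
  55.33053228   0.19359006]
```

Joint 3 is easing off its limit, so I'll continue.

```bash
python3 -m creep '[[[1,-0.1,-0.3,0,0,0,0],[1,-0.1,-0.6,0,0,0,0],[1,-0.1,-0.8,0,0,0,0],[1,-0.1,-1,0,0,0,0],[1,-0.1,-1,0,0,0,0]]]' >/dev/null
python3 -m creep '[[[1,-0.05,-0.1,0,0.023,-0.03,-0.048],[1,-0.1,-0.2,0,0.045,-0.059,-0.096],[1,-0.12,-0.3,0,0.068,-0.089,-0.144],[1,-0.12,-0.4,0,0.09,-0.118,-0.192],[1,-0.12,-0.5,0,0.113,-0.148,-0.24],[1,-0.12,-0.6,0,0.136,-0.178,-0.288],[1,-0.12,-0.6,0,0.158,-0.207,-0.336],[1,-0.12,-0.6,0,0.181,-0.237,-0.384],[1,-0.12,-0.6,0,0.181,-0.237,-0.384],[1,-0.12,-0.6,0,0.181,-0.237,-0.384]]]'
python3 - <<'E'
from h import *
goto(Rp,pp(.15))
print(monitor.read_state()["joint_pos"])
E
```

```text
time: 19.7
tcp_pos: [0.5999, -0.3952, 0.3419]
eef_rot: [[0.648, -0.255, 0.718], [-0.173, -0.967, -0.188], [0.742, -0.002, -0.671]]
wrist_force: [-0.9, -0.2, -0.0]
finger_gap: 0.441
grasp_force: 60.7
t 19.7 shift [-0.016 -0.062 -0.668] rot [-0.001 -0.001 -0.002] deg 0.29884773738214643
[-7.41023858e-02  1.46249374e+01  4.61548444e+01  1.13971650e+02
 -7.52808878e+01  3.05918476e+01 -3.89205094e+00]
```

```bash
python3 -m creep '[[[1,0,-0.06,-0.2,0,0,0],[1,-0.02,-0.06,-0.4,0,0,0],[1,-0.02,-0.06,-0.6,0,0,0],[1,-0.02,-0.06,-0.67,0,0,0],[1,-0.02,-0.06,-0.67,0,0,0]]]'
python3 - <<'E'
from h import *
goto(Rp,pp(.15));print(monitor.read_state()["joint_pos"].round(2))
for n in("top","side"):
    im,d,P=cloud(n);Q=(P-C)@Rc
    k=(abs(Q[...,0])<.1)&(Q[...,1]<-.02)&(Q[...,1]>-.11)&(Q[...,2]>.118)&(Q[...,2]<.25);q=Q[k]
    print(n,k.sum(),"zmin",q[:,2].min() if len(q) else 0)
    for lo in np.arange(.12,.25,.015):
        s=q[(q[:,2]>=lo)&(q[:,2]<lo+.015)]
        if len(s)>3: print("  z%.3f n%d x %.4f..%.4f y %.4f..%.4f"%(lo+.0075,len(s),s[:,0].min(),s[:,0].max(),*np.percentile(s[:,1],[2,98])))
save("s5.png",im)
E
```

```text
time: 20.2
tcp_pos: [0.5977, -0.4048, 0.2747]
eef_rot: [[0.661, -0.255, 0.705], [-0.173, -0.967, -0.188], [0.73, 0.002, -0.684]]
wrist_force: [0.4, -0.7, -1.5]
finger_gap: 0.446
grasp_force: 60.8
t 20.2 shift [0.006 0.034 0.005] rot [-0.002 -0.009 -0.002] deg 1.1558845398461197
[ 44.67  17.99  -8.52 114.26 -75.41  14.22   2.21]
top 121 zmin 0.14654051708762417
  z0.158 n34 x 0.0367..0.0530 y -0.0721..-0.0495
  z0.173 n52 x 0.0417..0.0589 y -0.0702..-0.0493
  z0.188 n22 x 0.0505..0.0615 y -0.0627..-0.0511
  z0.218 n4 x 0.0714..0.0766 y -0.0548..-0.0532
  z0.248 n7 x 0.0864..0.0911 y -0.0787..-0.0707
side 760 zmin 0.14747436450745077
  z0.143 n4 x 0.0380..0.0410 y -0.0724..-0.0612
  z0.158 n93 x 0.0370..0.0540 y -0.0801..-0.0560
  z0.173 n122 x 0.0427..0.0621 y -0.0792..-0.0551
  z0.188 n118 x 0.0499..0.0710 y -0.0783..-0.0569
  z0.203 n107 x 0.0580..0.0801 y -0.0769..-0.0575
  z0.218 n107 x 0.0646..0.0847 y -0.0764..-0.0586
  z0.233 n111 x 0.0741..0.0942 y -0.0795..-0.0574
  z0.248 n98 x 0.0821..0.0971 y -0.0823..-0.0546
```

View pics/s5.png

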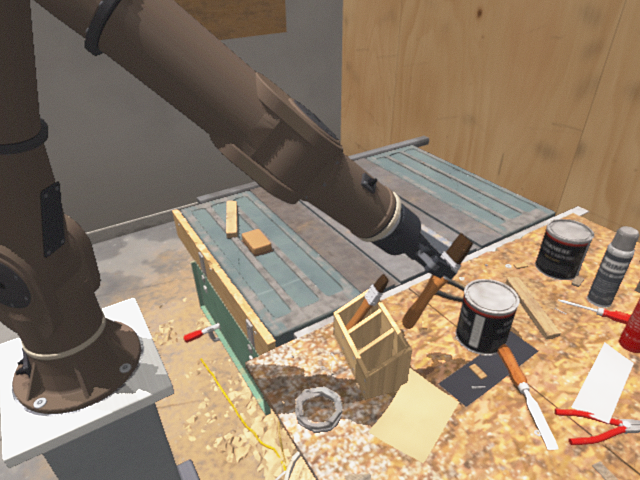

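The side view shows the brush bristles-up at (455,250), its handle end at (412,322) above the right bay, clear of the other brush. I'll lower it in steps and watch the joint margins.

```bash
python3 -m creep '[[[1,-0.03,0.04,-0.11,0,0,0],[1,-0.07,0.06,-0.22,0,0,0],[1,-0.12,0.07,-0.33,0,0,0],[1,-0.18,0.08,-0.45,0,0,0],[1,-0.18,0.08,-0.45,0,0,0],[1,-0.18,0.08,-0.45,0,0,0]]]'
python3 - <<'E'
from h import *
goto(Rp,pp(.1)+[.004,.002,0]);print(monitor.read_state()["joint_pos"].round(2))
E
```

```text
time: 20.9
tcp_pos: [0.5793, -0.4032, 0.2406]
eef_rot: [[0.672, -0.252, 0.696], [-0.177, -0.968, -0.179], [0.719, -0.003, -0.695]]
wrist_force: [0.7, 0.1, -1.1]
finger_gap: 0.449
grasp_force: 61.0
t 20.9 shift [ 0.01   0.097 -0.1  ] rot [-0.006 -0.016 -0.003] deg 2.0949752887668023
[ 62.44  22.17 -29.63 116.03 -75.49   6.79   7.03]
```

Joints 5 and 6 are at their limits because this tool tilt is too flat to reach the bottom. I'll lay the brush back down and regrasp the ferrule with about 32° of tilt, so the place pose has a tool tilt like the first grasp, which was reachable.

```bash
python3 -m creep '[[[1,0.06,0,0.15,0,0,0],[1,0.12,0,0.3,0,0,0],[1,0.2,0,0.6,0,0,0],[1,0.2,0,0.9,0,0,0],[1,0.2,0.05,1,0,0,0],[1,0.2,0.05,1,0,0,0]]]'
python3 - <<'E'
from h import *
R=np.array([[.016,.966,-.259],[1,-.014,.007],[.003,-.259,-.966]]).T
goto(R,[.670,.061,.025]);print(monitor.read_state()["joint_pos"].round(2))
E
```

```text
time: 21.5
tcp_pos: [0.6008, -0.3966, 0.3444]
eef_rot: [[0.67, -0.249, 0.7], [-0.174, -0.968, -0.179], [0.722, -0.002, -0.692]]
wrist_force: [-0.4, 0.2, -0.6]
finger_gap: 0.449
grasp_force: 61.0
t 21.5 shift [ 0.692  4.576 -3.194] rot [-0.355  0.458  0.769] deg 115.56151262396338
[ 38.07  12.74  -1.3  109.46 -49.74  20.94 -26.17]
```

```bash
python3 -m creep '[[[1,0.05,0.1,0,-0.022,0.029,0.048],[1,0.1,0.2,0,-0.044,0.057,0.096],[1,0.15,0.4,0,-0.067,0.086,0.144],[1,0.2,0.5,0,-0.089,0.114,0.192],[1,0.2,0.6,0,-0.111,0.143,0.24],[1,0.2,0.8,0,-0.133,0.172,0.288],[1,0.2,0.9,0,-0.156,0.2,0.336],[1,0.2,1,0,-0.178,0.229,0.384],[1,0.2,1,0,-0.178,0.229,0.384],[1,0.2,1,0,-0.178,0.229,0.384]]]' >/dev/null
python3 -m creep '[[[1,0.1,0.2,0,-0.022,0.029,0.048],[1,0.15,0.4,0,-0.044,0.057,0.096],[1,0.2,0.5,0,-0.067,0.086,0.144],[1,0.3,0.6,0,-0.089,0.114,0.192],[1,0.4,0.7,0,-0.111,0.143,0.24],[1,0.4,0.8,0,-0.133,0.172,0.288],[1,0.4,0.9,0,-0.156,0.2,0.336],[1,0.4,1,0,-0.178,0.229,0.384],[1,0.4,1,0,-0.178,0.229,0.384],[1,0.4,1,0,-0.178,0.229,0.384]]]' >/dev/null
python3 -m creep '[[[1,0,0.3,-0.1,0,0,0],[1,0,0.6,-0.4,0,0,0],[1,0,1,-0.8,0,0,0],[1,0,1,-1,0,0,0],[1,0,1,-1,0,0,0]]]'
python3 - <<'E'
from h import *
R=np.array([[.016,.966,-.259],[1,-.014,.007],[.003,-.259,-.966]]).T
goto(R,[.670,.061,.025]);print(monitor.read_state()["joint_pos"].round(2))
E
```

```text
time: 24.0
tcp_pos: [0.6568, -0.098, 0.2371]
eef_rot: [[0.022, 1.0, -0.001], [0.965, -0.021, -0.263], [-0.263, 0.005, -0.965]]
wrist_force: [-0.8, -1.0, -0.6]
finger_gap: 0.445
grasp_force: 61.0
t 24.0 shift [ 0.132  1.59  -2.121] rot [ 0.002 -0.001  0.003] deg 0.486638671124876
[ -1.89  28.96  -3.5   86.44  18.36  67.16 -13.79]
```

```bash
python3 -m creep '[[[1,0.1,0.4,0,0,0,0],[1,0.13,0.8,-0.2,0,0,0],[1,0.13,1,-0.6,0,0,0],[1,0.13,1,-0.8,0,0,0],[1,0.13,1,-0.8,0,0,0]]]' >/dev/null
python3 -m creep '[[[1,0,0.3,-0.3,0,0,0],[1,0,0.59,-0.6,0,0,0],[1,0,0.59,-0.9,0,0,0],[1,0,0.59,-0.95,0,0,0],[1,0,0.59,-0.95,0,0,0],[1,0,0.59,-0.95,0,0,0]]]'
python3 - <<'E'
from h import *
R=np.array([[.016,.966,-.259],[1,-.014,.007],[.003,-.259,-.966]]).T
goto(R,[.670,.061,.025])
im,d,P=cloud("top")
k=(P[...,0]>.64)&(P[...,0]<.71)&(P[...,1]>-.13)&(P[...,1]<.025)&(P[...,2]>.02)&(P[...,2]<.1);q=P[k]
print(k.sum(),q.min(0).round(3),q.max(0).round(3),q.mean(0).round(3),np.polyfit(q[:,1],q[:,2],1).round(3))
E
```

```text
time: 25.1
tcp_pos: [0.6739, 0.059, 0.0685]
eef_rot: [[0.025, 1.0, 0.007], [0.964, -0.022, -0.265], [-0.264, 0.014, -0.964]]
wrist_force: [-1.0, 0.3, -1.0]
finger_gap: 0.447
grasp_force: 61.0
t 25.1 shift [-0.039  0.02  -0.435] rot [0.003 0.003 0.004] deg 0.6603993945291176
353 [ 0.657 -0.078  0.051] [0.685 0.025 0.071] [ 0.67  -0.028  0.063] [-0.003  0.063]
```

```bash
python3 -m creep '[[[1,0,0,-0.12,0,0,0],[1,0,0,-0.24,0,0,0],[1,0,0,-0.34,0,0,0],[1,0,0,-0.4,0,0,0],[1,0,0,-0.43,0,0,0],[1,0,0,-0.43,0,0,0],[1,0,0,-0.43,0,0,0]]]'
python3 -m creep '[[[-1,0,0,0,0,0,0],[-1,0,0,0,0,0,0],[-1,0,0,0,0,0,0],[-1,0,0,0,0,0,0],[-1,0,0,0,0,0,0],[-1,0,0.05,0.2,0,0,0],[-1,0,0.12,0.5,0,0,0],[-1,0,0.22,0.85,0,0,0],[-1,0,0.22,0.85,-0.07,0,0],[-1,0,0.4,0.85,-0.14,0,0],[-1,0,0.4,0.85,-0.14,0,0],[-1,0,0.4,0.85,-0.14,0,0]]]'
python3 - <<'E'
from h import *
im,d,P=cloud("wrist");im2,d,P2=cloud("top")
for P in(P,P2):
    k=(P[...,0]>.64)&(P[...,0]<.70)&(P[...,1]>-.11)&(P[...,1]<.16)&(P[...,2]>.0085)&(P[...,2]<.03);q=P[k]
    for lo in np.arange(-.1,.16,.02):
        m=q[(q[:,1]>=lo)&(q[:,1]<lo+.02)]
        if len(m)>15: print(lo.round(3),len(m),m.mean(0).round(3),np.percentile(m[:,0],[3,97]).round(3),m[:,1].min().round(3),m[:,1].max().round(3))
s=np.sin(np.radians(32));c=np.cos(np.radians(32))
goto(np.array([[.017,c,-s],[1,-.0175,0],[0,-s,-c]]).T,[.670,.0640+.09*s,.0225+.09*c])
E
```

```text
time: 25.85
tcp_pos: [0.6714, 0.0611, 0.023]
eef_rot: [[0.02, 1.0, 0.003], [0.964, -0.019, -0.265], [-0.265, 0.008, -0.964]]
wrist_force: [-5.2, -0.2, 7.4]
finger_gap: 0.449
grasp_force: 61.9
time: 27.05
tcp_pos: [0.6714, 0.1049, 0.1063]
eef_rot: [[0.015, 1.0, 0.006], [0.847, -0.01, -0.531], [-0.531, 0.013, -0.847]]
wrist_force: [0.5, -0.2, 1.7]
finger_gap: 1.003
grasp_force: 0.0
-0.08 188 [ 0.669 -0.067  0.018] [0.657 0.681] -0.079 -0.06
-0.06 325 [ 0.669 -0.05   0.018] [0.656 0.683] -0.06 -0.04
-0.04 307 [ 0.67  -0.03   0.018] [0.659 0.68 ] -0.04 -0.02
-0.02 306 [ 0.671 -0.01   0.018] [0.661 0.68 ] -0.02 -0.0
0.0 382 [0.671 0.011 0.018] [0.661 0.682] 0.0 0.02
0.02 627 [0.672 0.031 0.018] [0.657 0.687] 0.02 0.04
0.04 927 [0.672 0.051 0.019] [0.654 0.691] 0.04 0.06
0.06 1381 [0.673 0.071 0.019] [0.654 0.692] 0.06 0.08
0.08 1372 [0.673 0.09  0.017] [0.657 0.69 ] 0.08 0.1
0.1 1890 [0.674 0.11  0.015] [0.658 0.689] 0.1 0.119
-0.08 54 [ 0.667 -0.068  0.016] [0.655 0.68 ] -0.076 -0.061
-0.06 73 [ 0.668 -0.051  0.016] [0.655 0.681] -0.059 -0.042
-0.04 63 [ 0.669 -0.031  0.017] [0.658 0.681] -0.04 -0.02
-0.02 62 [ 0.668 -0.01   0.017] [0.659 0.679] -0.02 -0.0
0.0 57 [0.669 0.011 0.018] [0.659 0.68 ] 0.002 0.019
0.02 76 [0.67  0.031 0.017] [0.656 0.686] 0.021 0.039
0.04 102 [0.671 0.05  0.018] [0.652 0.69 ] 0.041 0.06
0.06 113 [0.671 0.07  0.019] [0.651 0.691] 0.06 0.08
0.08 93 [0.671 0.091 0.017] [0.655 0.69 ] 0.08 0.1
0.1 86 [0.672 0.11  0.015] [0.656 0.69 ] 0.102 0.119
t 27.15 shift [-0.023  0.112 -0.089] rot [ 0.001  0.005 -0.   ] deg 0.6132342957606322
```

```bash
python3 -m creep '[[[-1,0,0.1,0,0,0,0],[-1,0,0,-0.2,0,0,0],[-1,0,-0.15,-0.4,0,0,0],[-1,0,-0.27,-0.6,0,0,0],[-1,0,-0.37,-0.75,0,0,0],[-1,0,-0.43,-0.84,0,0,0],[-1,0,-0.43,-0.84,0,0,0],[-1,0,-0.43,-0.84,0,0,0]]]'
```

```text
time: 27.95
tcp_pos: [0.6726, 0.0585, 0.0243]
eef_rot: [[0.021, 1.0, 0.005], [0.847, -0.015, -0.531], [-0.531, 0.016, -0.847]]
wrist_force: [0.6, 1.5, -0.3]
finger_gap: 1.001
grasp_force: 0.0
```

```bash
python3 -m creep '[[[-1,0,0.03,-0.02,0,0,0],[-1,0,0.03,-0.02,0,0,0],[1,0,0.03,-0.02,0,0,0],[1,0,0.03,-0.02,0,0,0],[1,0,0.03,-0.02,0,0,0],[1,0,0.03,-0.02,0,0,0],[1,0,0.03,-0.02,0,0,0],[1,0,0.03,-0.02,0,0,0],[1,0,0.03,-0.02,0,0,0]]]' 70
python3 -m creep '[[[1,0,0,0.15,0,0,0],[1,0,0,0.3,0,0,0],[1,0,0,0.5,0,0,0],[1,0,0,0.75,0,0,0],[1,0,0,1,0,0,0],[1,0,0,1,0,0,0]]]' 
python3 -m creep '[[[1,0,0,0.4,0,0,0],[1,0,0,0.8,0,0,0],[1,0,0,1,0,0,0],[1,0,0,1,0,0,0]]]' >/dev/null
python3 - <<'E'
from h import *
s=monitor.read_state();t=s["tcp_pos"];R=np.array(s["eef_rot"]);print(t.round(4),R.round(3),s["joint_pos"].round(1))
for n in("top","side"):
    im,d,P=cloud(n);
    k=(P[...,0]>.63)&(P[...,0]<.71)&(P[...,1]>-.13)&(P[...,1]<.015)&(P[...,2]>.1)&(P[...,2]<.3);q=P[k]
    print(n,k.sum(),q.min(0).round(3),q.max(0).round(3),q.mean(0).round(3),np.polyfit(q[:,1],q[:,2],1).round(3),np.polyfit(q[:,1],q[:,0],1).round(3))
E
```

```text
time: 28.85
tcp_pos: [0.6725, 0.0618, 0.0223]
eef_rot: [[0.021, 1.0, 0.006], [0.847, -0.014, -0.531], [-0.531, 0.016, -0.847]]
wrist_force: [-0.3, 2.0, 5.3]
finger_gap: 0.445
grasp_force: 70.8
time: 29.45
tcp_pos: [0.6744, 0.0615, 0.1272]
eef_rot: [[0.025, 1.0, 0.01], [0.848, -0.015, -0.53], [-0.529, 0.022, -0.848]]
wrist_force: [0.2, 1.0, -0.5]
finger_gap: 0.445
grasp_force: 70.3
[0.6735 0.0614 0.2262] [[ 0.024  1.     0.01 ]
 [ 0.848 -0.015 -0.53 ]
 [-0.529  0.021 -0.848]] [-26.1  36.5   2.5  80.8  28.4  77.8 -35. ]
top 395 [ 0.656 -0.077  0.209] [0.685 0.014 0.229] [ 0.67  -0.033  0.221] [-0.004  0.22 ] [0.017 0.67 ]
side 270 [ 0.655 -0.082  0.207] [0.681 0.014 0.224] [ 0.666 -0.04   0.219] [0.016 0.22 ] [0.008 0.666]
```

```bash
cat >> h.py <<'E'
Rp=Rc@np.array([[.857,0,.515],[0,-1,0],[.515,0,-.857]])
pp=lambda h: C+Rc@(np.array([.0295,-.060,.143])+h*np.array([.454,0,.891]))
E
python3 - <<'E'
from h import *
goto(Rp,pp(.15)+[0,0,.06])
E
```

```text
t 29.95 shift [-0.722 -4.609  1.145] rot [ 0.366 -0.472 -0.764] deg 116.38312832129601
```

```bash
python3 -m creep '[[[1,0,-0.2,0.3,0,0,0],[1,0,-0.4,0.6,0,0,0],[1,-0.1,-0.7,0.9,0,0,0],[1,-0.1,-1,1,0,0,0],[1,-0.1,-1,1,0,0,0]]]' >/dev/null
python3 -m creep '[[[1,-0.05,-0.1,0.05,0.023,-0.03,-0.048],[1,-0.1,-0.2,0.1,0.045,-0.059,-0.096],[1,-0.15,-0.4,0.14,0.068,-0.089,-0.144],[1,-0.2,-0.5,0.14,0.09,-0.118,-0.192],[1,-0.25,-0.6,0.14,0.113,-0.148,-0.24],[1,-0.3,-0.75,0.14,0.136,-0.178,-0.288],[1,-0.3,-0.9,0.14,0.158,-0.207,-0.336],[1,-0.3,-1,0.14,0.181,-0.236,-0.382],[1,-0.3,-1,0.14,0.183,-0.236,-0.382],[1,-0.3,-1,0.14,0.183,-0.236,-0.382]]]'
for i in 1 2; do python3 -m creep '[[[1,-0.05,-0.3,0,0,0,0],[1,-0.1,-0.6,0,0,0,0],[1,-0.1,-0.9,0,0,0,0],[1,-0.1,-0.9,0,0,0,0]]]' >/dev/null; done
python3 - <<'E'
from h import *
goto(Rp,pp(.15)+[0,0,.06]);print(monitor.read_state()["joint_pos"].round(1))
E
```

```text
time: 31.45
tcp_pos: [0.6315, -0.1382, 0.3345]
eef_rot: [[0.798, 0.581, 0.16], [0.602, -0.766, -0.225], [-0.008, 0.276, -0.961]]
wrist_force: [0.1, -0.4, 0.4]
finger_gap: 0.442
grasp_force: 70.4
t 32.25 shift [-0.115 -0.778  0.019] rot [ 0.183 -0.238 -0.382] deg 58.312276380033694
[  8.7  20.2  13.8  87.2   4.8  59.8 -33.9]
```

Joints are comfortable this time, so I'll finish the turn, go to the pre-place pose and measure.

```bash
python3 -m creep '[[[1,-0.05,-0.1,0,0.023,-0.03,-0.048],[1,-0.1,-0.2,0,0.045,-0.059,-0.096],[1,-0.12,-0.3,0,0.068,-0.089,-0.144],[1,-0.12,-0.4,0,0.09,-0.118,-0.192],[1,-0.12,-0.5,0,0.113,-0.148,-0.24],[1,-0.12,-0.6,0,0.136,-0.178,-0.288],[1,-0.12,-0.7,0,0.158,-0.207,-0.336],[1,-0.12,-0.78,0,0.183,-0.237,-0.382],[1,-0.12,-0.78,-0.3,0.183,-0.237,-0.382],[1,-0.12,-0.78,-0.6,0.183,-0.237,-0.382],[1,-0.12,-0.78,-0.6,0.183,-0.237,-0.382]]]'
python3 - <<'E'
from h import *
goto(Rp,pp(.15));print(monitor.read_state()["joint_pos"].round(2))
for n in("top","side"):
    im,d,P=cloud(n);Q=(P-C)@Rc
    k=(abs(Q[...,0])<.1)&(Q[...,1]<-.02)&(Q[...,1]>-.11)&(Q[...,2]>.118)&(Q[...,2]<.24);q=Q[k]
    print(n,k.sum(),"zmin",q[:,2].min() if len(q) else 0)
    for lo in np.arange(.13,.24,.015):
        s=q[(q[:,2]>=lo)&(q[:,2]<lo+.015)]
        if len(s)>6: print("  z%.3f n%d x %.4f..%.4f y %.4f..%.4f"%(lo+.0075,len(s),s[:,0].min(),s[:,0].max(),*np.percentile(s[:,1],[2,98])))
E
```

```text
time: 33.35
tcp_pos: [0.5995, -0.3923, 0.2697]
eef_rot: [[0.833, -0.253, 0.493], [-0.219, -0.967, -0.126], [0.509, -0.003, -0.861]]
wrist_force: [-0.2, -0.4, -2.0]
finger_gap: 0.442
grasp_force: 70.5
t 33.35 shift [ 0.002 -0.074  0.07 ] rot [-0.002 -0.003 -0.003] deg 0.5789698758383269
[ 23.33  19.27  13.61 103.42 -28.93  31.91 -48.37]
top 220 zmin 0.14244127014821295
  z0.153 n41 x 0.0358..0.0532 y -0.0614..-0.0361
  z0.168 n54 x 0.0417..0.0609 y -0.0619..-0.0359
  z0.183 n60 x 0.0484..0.0688 y -0.0605..-0.0372
  z0.198 n47 x 0.0571..0.0729 y -0.0581..-0.0397
  z0.213 n16 x 0.0671..0.0773 y -0.0516..-0.0404
side 651 zmin 0.14663271066578965
  z0.153 n69 x 0.0389..0.0528 y -0.0674..-0.0433
  z0.168 n117 x 0.0417..0.0616 y -0.0672..-0.0425
  z0.183 n116 x 0.0498..0.0707 y -0.0665..-0.0440
  z0.198 n104 x 0.0580..0.0798 y -0.0648..-0.0457
  z0.213 n100 x 0.0657..0.0862 y -0.0646..-0.0463
  z0.228 n104 x 0.0728..0.0923 y -0.0674..-0.0454
  z0.243 n41 x 0.0806..0.0987 y -0.0685..-0.0446
```

```bash
python3 -m creep '[[[1,0,-0.07,0,0,0,0],[1,-0.08,-0.04,-0.18,0,0,0],[1,-0.17,-0.02,-0.36,0,0,0],[1,-0.25,0,-0.54,0,0,0],[1,-0.34,0.03,-0.72,0,0,0],[1,-0.43,0.05,-0.9,0,0,0],[1,-0.43,0.05,-0.9,0,0,0],[1,-0.43,0.05,-0.9,0,0,0]]]'
python3 - <<'E'
from h import *
goto(Rp,pp(0));print(monitor.read_state()["joint_pos"].round(2))
im,d,P=cloud("side");Q=(P-C)@Rc
k=(abs(Q[...,0])<.1)&(Q[...,1]<-.03)&(Q[...,1]>-.09)&(Q[...,2]>.06)&(Q[...,2]<.17);q=Q[k]
for lo in np.arange(.09,.165,.015):
    s=q[(q[:,2]>=lo)&(q[:,2]<lo+.015)]
    if len(s)>6: print("  z%.3f n%d x %.4f..%.4f y %.4f..%.4f"%(lo+.0075,len(s),s[:,0].min(),s[:,0].max(),*np.percentile(s[:,1],[2,98])))
save("s6.png",cv2.resize(im[180:390,310:510],None,fx=2.8,fy=2.8,interpolation=cv2.INTER_CUBIC))
E
```

```text
time: 34.25
tcp_pos: [0.5578, -0.3926, 0.1871]
eef_rot: [[0.826, -0.258, 0.5], [-0.221, -0.966, -0.134], [0.518, 0.001, -0.855]]
wrist_force: [-2.1, 0.6, -0.3]
finger_gap: 0.446
grasp_force: 71.0
t 34.25 shift [-0.238  0.105 -0.441] rot [ 0.001  0.002 -0.   ] deg 0.2006013215056256
[ 33.03  21.88   4.11 113.06 -39.34  19.85 -34.18]
  z0.098 n223 x -0.0029..0.0388 y -0.0891..-0.0310
  z0.112 n189 x 0.0156..0.0472 y -0.0894..-0.0325
  z0.128 n86 x 0.0239..0.0442 y -0.0753..-0.0571
  z0.143 n95 x 0.0319..0.0503 y -0.0776..-0.0552
  z0.158 n117 x 0.0405..0.0583 y -0.0827..-0.0514
  z0.172 n45 x 0.0485..0.0645 y -0.0841..-0.0495
```

View pics/s6.png

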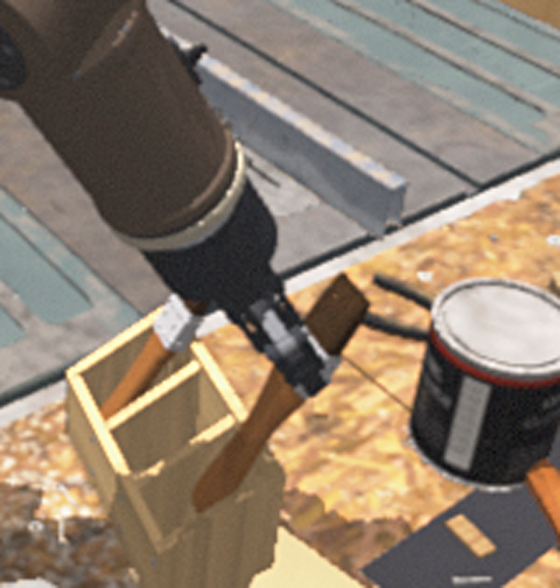

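The crop shows the brush bristles-up with its handle down inside the right bay (tip area at (205,490)), clear of the other brush. Now the rest of the way down.

```bash
python3 -m creep '[[[1,-0.05,0.04,-0.1,0,0,0],[1,-0.1,0.06,-0.2,0,0,0],[1,-0.15,0.08,-0.28,0,0,0],[1,-0.19,0.1,-0.35,0,0,0],[1,-0.19,0.1,-0.35,0,0,0],[1,-0.19,0.1,-0.35,0,0,0]]]'
python3 -c "
from h import *
goto(Rp,pp(0));print(monitor.read_state()['joint_pos'].round(2))"
```

```text
time: 34.9
tcp_pos: [0.5389, -0.3821, 0.1515]
eef_rot: [[0.827, -0.258, 0.5], [-0.221, -0.966, -0.134], [0.518, 0.001, -0.855]]
wrist_force: [-0.2, -0.8, 0.1]
finger_gap: 0.444
grasp_force: 71.0
t 34.9 shift [-0.049  0.    -0.085] rot [ 0.001  0.001 -0.   ] deg 0.19377586947331196
[ 38.93  23.43  -3.12 117.27 -44.42  13.84 -27.52]
```

```bash
python3 -m creep '[[[1,-0.02,0,-0.04,0,0,0],[1,-0.04,0,-0.07,0,0,0],[1,-0.05,0.01,-0.09,0,0,0],[1,-0.05,0.01,-0.1,0,0,0],[1,-0.05,0.01,-0.1,0,0,0],[1,-0.05,0.01,-0.1,0,0,0]]]'
python3 -m creep '[[[1,-0.005,0,-0.01,0,0,0],[1,-0.01,0,-0.02,0,0,0],[1,-0.01,0,-0.02,0,0,0],[1,-0.01,0,-0.02,0,0,0]]]'
```

```text
time: 35.5
tcp_pos: [0.5335, -0.3811, 0.1411]
eef_rot: [[0.827, -0.258, 0.5], [-0.221, -0.966, -0.134], [0.518, 0.001, -0.856]]
wrist_force: [1.2, -0.9, 1.5]
finger_gap: 0.447
grasp_force: 71.2
time: 35.9
tcp_pos: [0.5339, -0.3813, 0.1406]
eef_rot: [[0.825, -0.258, 0.502], [-0.22, -0.966, -0.135], [0.52, 0.001, -0.854]]
wrist_force: [2.9, 0.6, 8.2]
finger_gap: 0.445
grasp_force: 71.7
```

It touches the floor (8 N up). Releasing.

```bash
python3 -m creep '[[[-0.6,0,0,0,0,0,0],[-0.6,0,0,0,0,0,0],[-0.6,0,0,0,0,0,0],[-0.6,0,0,0,0,0,0],[-0.6,0,0,0,0,0,0],[-0.6,-0.05,0.01,0.09,0,0,0],[-0.6,-0.15,0.04,0.26,0,0,0],[-0.6,-0.3,0.08,0.51,0,0,0],[-0.6,-0.45,0.12,0.77,0,0,0],[-0.6,-0.58,0.15,1,0,0,0],[-0.6,-0.58,0.15,1,0,0,0]]]'
python3 -m creep '[[[-0.6,-0.2,0.05,0.4,0,0,0],[-0.6,-0.4,0.1,0.8,0,0,0],[-0.6,-0.4,0.1,0.8,0,0,0]]]'
python3 - <<'E'
from h import *
im,d,P=cloud("side");Q=(P-C)@Rc
k=(abs(Q[...,0])<.13)&(Q[...,1]<-.03)&(Q[...,1]>-.1)&(Q[...,2]>.118)&(Q[...,2]<.25);q=Q[k]
for lo in np.arange(.12,.22,.015):
    s=q[(q[:,2]>=lo)&(q[:,2]<lo+.015)]
    if len(s)>6: print("  z%.3f n%d x %.4f..%.4f y %.4f..%.4f"%(lo+.0075,len(s),s[:,0].min(),s[:,0].max(),*np.percentile(s[:,1],[2,98])))
print(q[:,2].max());save("s7.png",cv2.resize(im[180:390,310:510],None,fx=2.8,fy=2.8,interpolation=cv2.INTER_CUBIC))
E
```

```text
time: 37.0
tcp_pos: [0.4734, -0.3668, 0.2428]
eef_rot: [[0.825, -0.26, 0.502], [-0.22, -0.966, -0.137], [0.521, 0.002, -0.854]]
wrist_force: [-0.2, -0.7, 0.9]
finger_gap: 0.799
grasp_force: 0.0
time: 37.3
tcp_pos: [0.4336, -0.3575, 0.3243]
eef_rot: [[0.823, -0.26, 0.504], [-0.22, -0.966, -0.139], [0.523, 0.003, -0.852]]
wrist_force: [0.9, 0.2, -0.8]
finger_gap: 0.795
grasp_force: 0.0
  z0.128 n150 x 0.0233..0.0480 y -0.0804..-0.0426
  z0.143 n177 x 0.0317..0.0569 y -0.0803..-0.0425
  z0.158 n181 x 0.0397..0.0606 y -0.0795..-0.0436
  z0.173 n154 x 0.0509..0.0695 y -0.0784..-0.0445
  z0.188 n124 x 0.0581..0.0741 y -0.0771..-0.0443
0.1912435547737419
```

View pics/s7.png

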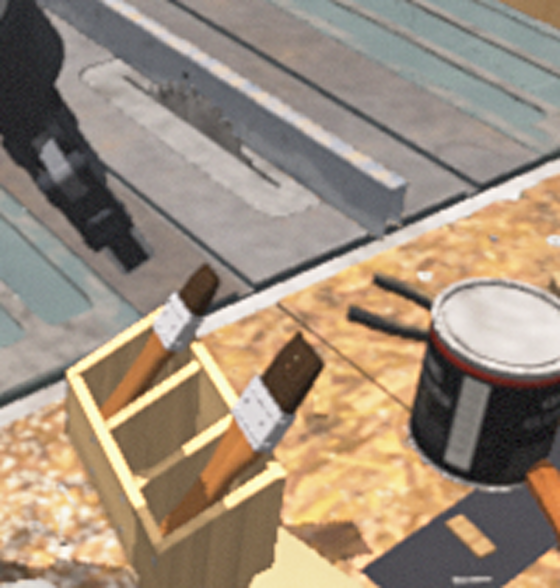

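The brush leans bristles-up on the high back in the right bay (head at (275,390), handle end at (170,525)). Its top is 191 mm over the bench, as it must be with the handle on the floor. The other brush is untouched and the gripper is clear.

```bash
python3 -c "
from h import *
print(hand_in())"
```

```text
the job is handed in; nothing more can be done
None
```

The larger brush now stands handle-down in the right bay, leaning on the caddy's high back with its bristles up, and I handed the job in at about 37 s of the 64 s (no verdict came back); it took two extra set-downs on the saw table to regrip it by the ferrule.

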